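# Lever-lid waste bin: drop the used tubes

## Task

Two used sample tubes wait in the chute on the side of the white waste bin with the yellow lid. Press its red lever paddle all the way down with the fingertips so that the lid opens fully, keep it open until both tubes have rolled into the bin, then let the lever come up slowly under the fingers so that the lid closes gently without slamming, and move clear. Work the lid only through the lever, do not touch the lid or the tubes, and leave everything else on the trolley where it stands.

Things in the scene. Friction and masses are not known exactly. Their poses are not given: they have to be found in the camera images.
- bin: The waste bin, fixed to the trolley: white container 142 x 126 mm on a grey plinth, rim 140 mm up, inner floor 66 mm up. Origin under its centre, on the trolley surface; x points from the lever side to the hinge side, y to the chute, z up. The lever sticks out on the -x side (to the robot), paddle 164 mm from the centre; the sloping chute on the +y side reaches out to 120 mm, 180 mm high.
- paddle (a point): The middle of the top face of the lever's red paddle (30 x 30 mm, 7 to 10 mm thick), the place to press down on. It rides with the lever: about 76 mm high with the lever up, 43 mm with it fully down (and then some 4 mm further from the bin). The space under it is free; a bar 14 mm wide joins it to the bin.
- lever (a joint): Angle of the lever, rad: 0 up (lid shut), 0.30 fully down at its stop (lid fully open). The paddle moves about 11 mm per 0.1 rad. No latch: the lid's weight pushes the paddle up with about 5 to 8 N, less as the lid opens; if let go it rises at once and the lid slams. Letting it up evenly over 2 s or more closes the lid gently; under about 0.6 s counts as a slam.
- lid (a joint): Opening angle of the yellow lid, rad: 0 shut, 1.10 fully open. Linked to the lever: lid angle = 3.67 x lever angle. Shut, its top is 179 mm up; hinged on the bin's +x side, its front edge rises to 295 mm and tilts back away from the lever, so a gripper upright over the paddle does not meet it.
- tube_red_mid (a point): Middle of the red-capped used tube (19 mm diameter, 110 mm long), lying along the bin's x in the chute against the lid's side skirt. It rolls into the bin by itself once the lid is open far enough (from about 0.3 rad up). Inside the bin its middle is less than 125 mm above the trolley surface.
- tube_yellow_mid (a point): Middle of the yellow-capped used tube, same size, lying behind the red-capped one further up the chute.
- rack: Blue rack with empty tube holes, 112 x 58 mm, 69 mm high, at the back right; origin under its centre. To be left alone.
- reagent: White bottle with blue cap, 58 mm diameter, 123 mm high, on the right; origin under its centre. To be left alone.
- timer: White dial timer, 58 x 62 mm, 58 mm high, front right; origin under its centre. To be left alone.
- dish: Shallow metal dish, 90 mm diameter, 14 mm high, on the right; origin under its centre. To be left alone.
- vial_blue: Small standing vial with blue cap, 12 mm diameter, 34 mm high, near the front; origin under its centre. To be left alone.
- vial_green: Small standing vial with green cap, 12 mm diameter, 34 mm high, near the front; origin under its centre. To be left alone.
- beaker: Glass beaker, 72 mm diameter, 90 mm high, front left; origin under its centre. To be left alone.
- tape: Roll of brown tape lying flat, 93 mm diameter, 48 mm high, at the front; origin under its centre. To be left alone.

How it is judged:
On the way:
1. the lid is fully open (over 0.9 rad) with both tubes in the bin (value of joint lid above 0.9 rad and z of each of tube_red_mid, tube_yellow_mid in the frame of bin below 0.125 m), for 0.2 s.
At the end, for the whole second after the job is handed in: Both tubes lie at rest inside the bin (middles within 70 mm of its centre line and below 125 mm), the lid is shut (within 0.05 rad) and the lever is up (within 0.02 rad) (value of joint lid below 0.05 rad and value of joint lever below 0.02 rad and velocity of joint lid below 0.1 rad/s and z of each of tube_red_mid, tube_yellow_mid in the frame of bin below 0.125 m and horizontal distance between each of tube_red_mid, tube_yellow_mid and bin below 0.07 m and linear speed of each of tube_red, tube_yellow below 0.03 m/s); the robot touches nothing.
It fails at once if the lid falls faster than 4 rad/s (it slams) (velocity of joint lid below -4 rad/s).
It fails at once if the robot touches the lid (contact force between any of the fingers, the arm and lid above 0.5 N).
It fails at once if the robot touches a used tube (contact force between any of the fingers, the arm and tube_red above 0.3 N or contact force between any of the fingers, the arm and tube_yellow above 0.3 N).
It fails at once if a bystander is moved by more than 15 mm (distance of any of rack, reagent, timer, dish, vial_blue, vial_green, beaker, tape from where it was at the start of the episode above 0.015 m).
It fails at once if the lever is pressed with the arm or the gripper's body instead of the fingers (contact force between the arm and lever above 1 N).
It also fails if it takes over 38 s, if anything falls off the work surface, if the arm or the gripper's body presses on something with over 40 N, if the wrist force passes 120 N, or if a joint passes its speed limit or range.

## Robot

A 6-joint arm with a two-finger parallel gripper is mounted at the origin on a cart in front of the work surface, level with it; the furniture and walls round the work are solid. World frame = base frame: x ahead of the robot, y to its left, z up, the work surface at z = 0. Lengths are in m, angles in rad, forces in N, time in s.
With the tool pointing down it reaches from about 0.275 to 0.875 m from the base axis. Payload 12.5 kg.
Tool frame: the origin (TCP) lies midway between the tips of the shut fingers; the grasp point (between the pads) lies 19 mm behind it; z points along the fingers, y is the line along which they close (so a half turn about z gives the same grasp; the last joint's range is limited). The gripper opens to 85 mm and grips with 20 to 120 N. Pads are 22 mm wide; open, the fingers measure 114 mm over their backs; the gripper's body (76 mm by 85 mm) begins 54 mm behind the grasp point. The pads swing forward as they close: fully open they stand 13 mm farther back than shut.
Start: joints at [1.03, 0.351, 1.652, -0, 1.139, -0.085], TCP at [0.242, 0.494, 0.231] pointing down, gripper open.
Joint ranges: [-2.75, 2.75], [-0.79, 2.1], [0.01, 2.65], [-1.57, 4.71], [0.07, 3.14], [-2.87, 2.87]. Speed limits (rad/s): [2.22, 2.22, 2.79, 3.14, 3.14, 3.14].

## Interface

Orientations are given as a unit quaternion [w, x, y, z].
In Python, from workcell import * gives the robot as it stands.
- The arm moves only by the shell command python3 -m creep 'ROWS' [OPENING] [FORCE]. ROWS is JSON, a list of rows, each a list of 2 entries, a list of its own where there are three numbers: the shift along the world's x, y, z each as a share of 4 cm, from -1 to 1, then the turn, a rotation vector about the world's x, y, z each as a share of 4 degrees, from -1 to 1. A call has 1 to 20 rows; each row shifts and turns the commanded pose from where the row before left it; what a row does not reach is not made up. A row lasts 1/12 s, in which the tool goes at most 41.7 mm and 7.16 degrees, less where a joint would pass 70% of its speed; a pose out of reach is approached as far as the arm can. A call with a number of a shift or a turn outside -1 to 1 is refused whole. A call with a gripper value outside its range is refused whole. OPENING is the opening, from -1 (shut) to 1 (fully open), so that 0 is half open, set as the call begins (- or left out, the last holds). The fingers move at their own pace and stop on an object; FORCE is the grip in N (left out, the last holds). Time passes only in rows, so rows that do not move let the fingers close. It gives the time, the measured TCP pose, the force, the opening and the grip force at its end, in the units of the state.
- state(): the state, without advancing time (a new reading comes with each control period).
- snapshot(name): name is "scene" or "top" or "wrist"; returns a dict with "frame" (400x640x3 uint8, red, green, blue), "vfov" (degrees; the focal length in pixels is half the picture's height over the tangent of half this angle, whatever the lens; pixels are square), "cx", "cy" (the principal point, pixels), "extrinsics" (4x4, takes a point from camera to world coordinates); the wrist camera has in their place "mount" (4x4, takes a point from camera to tool coordinates, whose origin is the TCP and whose axes are the flange's). Camera axes: x right, y down, z forward; pixel columns grow to the right and rows downward; lengths in m; the calibration is good to about 2 mm. A picture is of the moment at which its call begins: read the wrist's pose just before it. There is no depth.
- job_done(): hands the job in; it is judged then, once.
The state is a dict: "clock": time; "joint_pos": joint angles; "qvel": joint speeds; "effort": joint torques, N m; "tool_pos": TCP position; "orientation": TCP orientation; "ft_force": force on the tool from outside, world axes, zero at the start; "wrist_torque": the same for the moment, N m; "finger_gap": finger opening in m; "grasp_force": force on a finger pad.
Only numpy, scipy, OpenCV 4.12 (cv2) and the standard library are available. Lean on these libraries where they do the work, as an engineer would, in place of code of your own. Each camera call takes 0.05 s, during which the arm holds its last target. There are 200 camera calls.

## Working session

There is one attempt and no reset: what is moved stays moved. The work goes in short steps, Python scripts to look and compute and a shell command to move; the robot and the scene stay as the last step left them, time stands still between calls to the robot, and variables do not carry over. Pictures are saved under pics/ and viewed, at most 10 in all, crops included, and the job is handed in when it is done.

```bash
mkdir -p pics; cat > h.py <<'E'
from workcell import *
import numpy as np, cv2
def ray(s,u,v,E=None):
    h=s["frame"].shape[0]; f=h/2/np.tan(np.radians(s["vfov"])/2)
    E=np.array(s["extrinsics"] if E is None else E)
    d=E[:3,:3]@np.array([(u-s["cx"])/f,(v-s["cy"])/f,1]); return E[:3,3],d
def onz(s,u,v,z,E=None):
    o,d=ray(s,u,v,E); return o+d*(z-o[2])/d[2]
E
python3 - <<'E'
from h import *
for n in("scene","top"):
    s=snapshot(n); im=cv2.cvtColor(s["frame"],cv2.COLOR_RGB2BGR); cv2.imwrite(f"pics/{n}0.png",im)
    print(n,np.round(s["extrinsics"],3).tolist(),s["vfov"])
    hsv=cv2.cvtColor(im,cv2.COLOR_BGR2HSV)
    m=(((hsv[...,0]<8)|(hsv[...,0]>172))&(hsv[...,1]>130)&(hsv[...,2]>70)).astype(np.uint8)
    k,l,st,c=cv2.connectedComponentsWithStats(m)
    for i in range(1,k):
        if st[i,4]>25: print(st[i],c[i].round(1),onz(s,*c[i],.076).round(3))
st=state(); print(st["clock"],st["tool_pos"],st["orientation"])
E
```

```text
scene [[0.712, -0.427, 0.557, 0.068], [-0.702, -0.418, 0.577, -0.614], [-0.014, -0.802, -0.598, 0.64], [0.0, 0.0, 0.0, 1.0]] 57.7459932911607
[273 202  10   5  40] [277.8 204.2] [ 0.487 -0.019  0.076]
top [[0.011, -0.994, 0.11, 0.465], [-1.0, -0.012, -0.007, -0.105], [0.009, -0.109, -0.994, 1.022], [0.0, 0.0, 0.0, 1.0]] 54.93706979805977
[272 132   8   6  34] [275.4 134.4] [0.738 0.009 0.076]
[278 228  13  13  88] [284.  234.2] [ 0.487 -0.018  0.076]
0.1 [0.24194429 0.49360751 0.23083276] [-1.50245312e-04  2.25928113e-01  9.74143846e-01 -4.81747714e-04]
```

View pics/scene0.png

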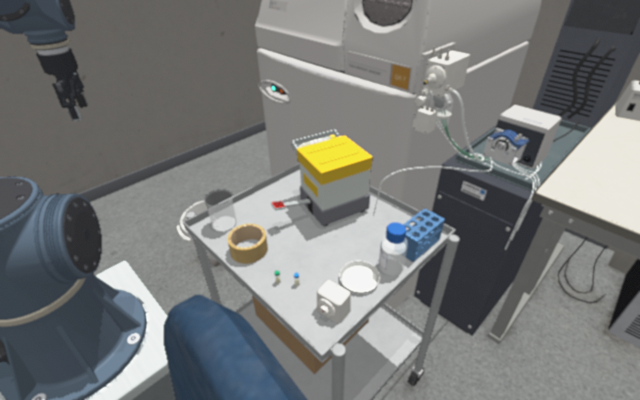

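View pics/top0.png

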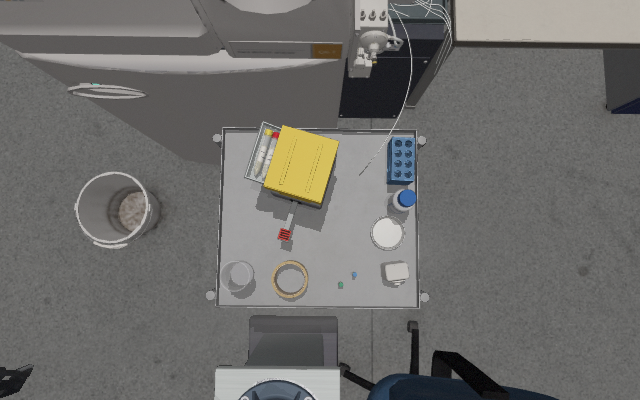

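The scene view shows the bin with its lever towards the robot and a red paddle at (278,204). In the top view the paddle is at (284,234), the lid's left edge runs from (264,183) to (283,127) and the tubes are at about (265,150). Both views put the paddle at about (0.487, -0.018) at z=0.076, and the bin's yaw is about -19°. The tool yaw is already close to that, so I'll go above the paddle with the gripper shut.

```bash
python3 -m creep '[[[0.19,-0.4,0],[0,0,0]],[[0.38,-0.8,0],[0,0,0]],[[0.38,-0.8,0],[0,0,0]],[[0.38,-0.8,0],[0,0,0]],[[0.38,-0.8,0],[0,0,0]],[[0.38,-0.8,0],[0,0,0]],[[0.38,-0.8,0],[0,0,0]],[[0.38,-0.8,0],[0,0,0]],[[0.38,-0.8,0],[0,0,0]],[[0.38,-0.8,0],[0,0,0]],[[0.38,-0.8,0],[0,0,0]],[[0.38,-0.8,0],[0,0,0]],[[0.38,-0.8,0],[0,0,0]],[[0.38,-0.8,0],[0,0,0]],[[0.38,-0.8,0],[0,0,0]],[[0.38,-0.8,0],[0,0,0]],[[0.19,-0.4,-0.4],[0,0,0]],[[0,0,-0.8],[0,0,0]],[[0,0,-0.6],[0,0,0]],[[0,0,0],[0,0,0]]]' -1
python3 - <<'E'
from h import *
from scipy.spatial.transform import Rotation as R
st=state(); s=snapshot("wrist")
T=np.eye(4); q=st["orientation"]; T[:3,:3]=R.from_quat([q[1],q[2],q[3],q[0]]).as_matrix(); T[:3,3]=st["tool_pos"]
E=T@np.array(s["mount"])
im=cv2.cvtColor(s["frame"],cv2.COLOR_RGB2BGR); cv2.imwrite("pics/w1.png",im)
hsv=cv2.cvtColor(im,cv2.COLOR_BGR2HSV)
m=(((hsv[...,0]<8)|(hsv[...,0]>172))&(hsv[...,1]>130)&(hsv[...,2]>70)).astype(np.uint8)
k,l,a,c=cv2.connectedComponentsWithStats(m)
print(st["clock"],st["tool_pos"].round(4) if hasattr(st["tool_pos"],'round') else st["tool_pos"],st["ft_force"],st["finger_gap"])
for i in range(1,k):
    if a[i,4]>100:
        print(a[i],c[i].round(1),onz(s,*c[i],.076,E).round(4))
        box=cv2.boxPoints(cv2.minAreaRect(np.argwhere(l==i)[:,::-1].astype(np.float32)))
        print([onz(s,*b,.076,E)[:2].round(4).tolist() for b in box])
E
```

```text
clock: 1.77
tool_pos: [0.4828, -0.0182, 0.1552]
orientation: [-0.004, 0.226, 0.974, -0.0]
ft_force: [-0.6, -0.3, -0.8]
finger_gap: -0.0
grasp_force: 0.0
1.7667 [ 0.4828 -0.0182  0.1552] [-0.61860471 -0.25709242 -0.80718524] -4.287695170207825e-05
[307 200  38  35 864] [325.4 216.6] [ 0.489  -0.0165  0.076 ]
[[0.4737, -0.0259], [0.4812, -0.0006], [0.5049, -0.0076], [0.4973, -0.0335]]
```

View pics/w1.png

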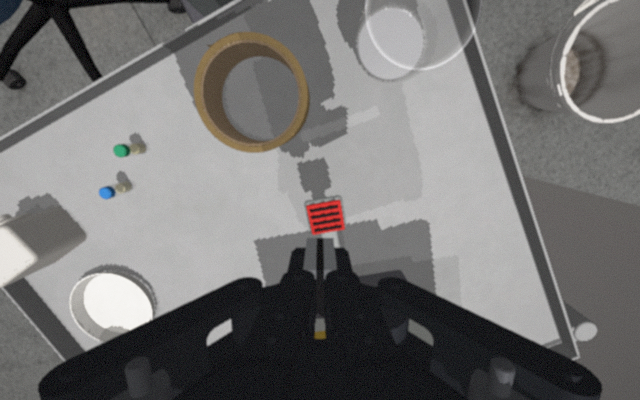

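The wrist view shows the red paddle at (325,217), just ahead of the shut fingertips. It lies at about (0.488, -0.017), which agrees with the other views. I'll descend to just above it.

```bash
python3 -m creep '[[[0.1,0.02,-0.4],[0,0,0]],[[0,0,-0.6],[0,0,0]],[[0,0,-0.4],[0,0,0]],[[0,0,-0.2],[0,0,0]],[[0,0,0],[0,0,0]],[[0,0,0],[0,0,0]],[[0,0,0],[0,0,0]]]'
```

```text
clock: 2.4
tool_pos: [0.4901, -0.0173, 0.0967]
orientation: [0.001, 0.226, 0.974, 0.0]
ft_force: [-0.2, -0.6, -1.0]
finger_gap: 0.0001
grasp_force: 0.0
```

```bash
python3 -m creep '[[[-0.05,0,-0.15],[0,0,0]],[[-0.01,0,-0.15],[0,0,0]],[[-0.01,0,-0.15],[0,0,0]],[[-0.01,0.01,-0.1],[0,0,0]],[[-0.01,0.01,-0.1],[0,0,0]],[[-0.01,0.01,-0.1],[0,0,0]],[[-0.01,0.01,-0.1],[0,0,0]],[[-0.01,0,-0.1],[0,0,0]],[[-0.01,0,-0.1],[0,0,0]],[[-0.01,0,-0.1],[0,0,0]],[[-0.01,0,-0.1],[0,0,0]],[[-0.01,0,-0.1],[0,0,0]],[[0,0,-0.05],[0,0,0]],[[0,0,0],[0,0,0]],[[0,0,0],[0,0,0]],[[0,0,0],[0,0,0]]]'
```

```text
clock: 3.73
tool_pos: [0.4839, -0.0158, 0.0423]
orientation: [0.001, 0.226, 0.974, 0.0]
ft_force: [-15.1, 1.6, 56.6]
finger_gap: -0.0003
grasp_force: 28.7
```

```bash
python3 -m creep '[[[0,0,0.025],[0,0,0]],[[0,0,0],[0,0,0]],[[0,0,0],[0,0,0]],[[0,0,0],[0,0,0]],[[0,0,0],[0,0,0]],[[0,0,0],[0,0,0]],[[0,0,0],[0,0,0]],[[0,0,0],[0,0,0]],[[0,0,0],[0,0,0]],[[0,0,0],[0,0,0]],[[0,0,0],[0,0,0]],[[0,0,0],[0,0,0]]]'
python3 - <<'E'
from h import *
a=[]
for n,(y,x) in (("scene",(100,180)),("top",(60,190))):
    im=cv2.cvtColor(snapshot(n)["frame"],cv2.COLOR_RGB2BGR)[y:y+150,x:x+200]
    a.append(cv2.resize(im,(400,300),interpolation=cv2.INTER_CUBIC))
cv2.imwrite("pics/open.png",np.hstack(a))
E
```

```text
clock: 4.73
tool_pos: [0.4838, -0.0158, 0.0424]
orientation: [0.001, 0.226, 0.974, 0.0]
ft_force: [-9.3, 0.6, 41.5]
finger_gap: 0.0001
grasp_force: 21.3
```

View pics/open.png

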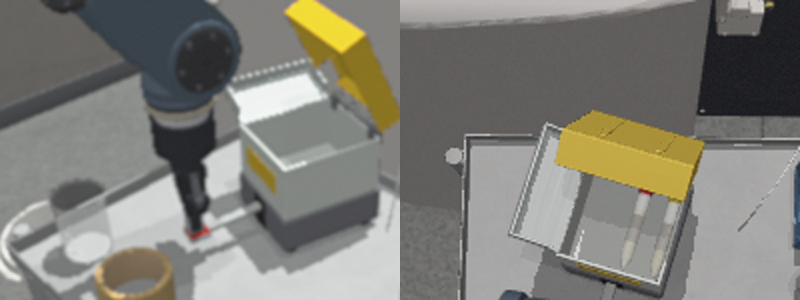

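The crops show the lid fully open (left) and both tubes lying on the bin floor at about (635,230) and (662,235), with the chute empty (right). Now I'll release the lever slowly, 1 mm per row (12 mm/s).

```bash
python3 -m creep '[[[0,0,0.025],[0,0,0]],[[0,0,0.025],[0,0,0]],[[0,0,0.025],[0,0,0]],[[0.003,0,0.025],[0,0,0]],[[0.003,0,0.025],[0,0,0]],[[0.003,0,0.025],[0,0,0]],[[0.003,0,0.025],[0,0,0]],[[0.003,0,0.025],[0,0,0]],[[0.003,0,0.025],[0,0,0]],[[0.003,0,0.025],[0,0,0]],[[0.003,0,0.025],[0,0,0]],[[0.003,0,0.025],[0,0,0]],[[0.003,0,0.025],[0,0,0]],[[0.003,0,0.025],[0,0,0]],[[0.003,0,0.025],[0,0,0]],[[0.003,0,0.025],[0,0,0]],[[0.003,0,0.025],[0,0,0]],[[0.003,0,0.025],[0,0,0]],[[0.003,0,0.025],[0,0,0]],[[0.003,0,0.025],[0,0,0]]]'
```

```text
clock: 6.5
tool_pos: [0.4849, -0.0158, 0.0604]
orientation: [0.0, 0.226, 0.974, -0.0]
ft_force: [-3.9, -0.6, 4.4]
finger_gap: -0.0005
grasp_force: 2.3
```

```bash
python3 -m creep '[[[0.003,0,0.025],[0,0,0]],[[0.003,0,0.025],[0,0,0]],[[0.003,0,0.025],[0,0,0]],[[0.003,0,0.025],[0,0,0]],[[0.003,0,0.025],[0,0,0]],[[0.003,0,0.025],[0,0,0]],[[0.003,0,0.025],[0,0,0]],[[0.003,0,0.025],[0,0,0]],[[0.003,0,0.025],[0,0,0]],[[0.003,0,0.025],[0,0,0]],[[0.003,0,0.025],[0,0,0]],[[0.003,0,0.025],[0,0,0]],[[0,0,0.025],[0,0,0]],[[0,0,0.025],[0,0,0]],[[0,0,0.025],[0,0,0]],[[0,0,0.025],[0,0,0]],[[0,0,0.025],[0,0,0]],[[0,0,0.025],[0,0,0]],[[0,0,0.025],[0,0,0]],[[0,0,0.025],[0,0,0]]]'
```

```text
clock: 8.17
tool_pos: [0.4863, -0.0156, 0.0802]
orientation: [-0.0, 0.226, 0.974, 0.0]
ft_force: [0.3, -0.1, 0.2]
finger_gap: -0.0002
grasp_force: 0.0
```

Contact force is gone at z=0.080, so the lever is up. I'll move clear and check.

```bash
python3 -m creep '[[[0,0,0.1],[0,0,0]],[[0,0,0.4],[0,0,0]],[[0,0,0.6],[0,0,0]],[[-0.1,0.2,0.6],[0,0,0]],[[-0.2,0.6,0.6],[0,0,0]],[[-0.2,0.6,0.4],[0,0,0]],[[-0.2,0.6,0.2],[0,0,0]],[[-0.2,0.6,0],[0,0,0]],[[-0.2,0.6,0],[0,0,0]],[[-0.1,0.3,0],[0,0,0]],[[0,0,0],[0,0,0]],[[0,0,0],[0,0,0]],[[0,0,0],[0,0,0]],[[0,0,0],[0,0,0]]]'
python3 - <<'E'
from h import *
a=[]
for n,(y,x) in (("scene",(100,180)),("top",(110,190))):
    im=cv2.cvtColor(snapshot(n)["frame"],cv2.COLOR_RGB2BGR)[y:y+180,x:x+240]
    a.append(cv2.resize(im,(400,300),interpolation=cv2.INTER_CUBIC))
cv2.imwrite("pics/end.png",np.hstack(a))
E
```

```text
clock: 9.33
tool_pos: [0.4386, 0.1236, 0.1963]
orientation: [0.0, 0.226, 0.974, -0.0]
ft_force: [-0.5, 0.6, 0.1]
finger_gap: -0.0001
grasp_force: 0.0
```

View pics/end.png

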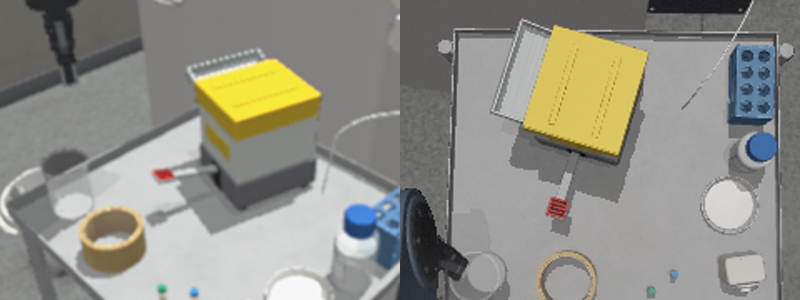

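The lid is shut (left, around (260,95)), the lever is up, the chute is empty at (525,65), everything else is in place and the gripper is clear.

```bash
python3 -c "from workcell import *; print(job_done())"
```

```text
the job is handed in; nothing more can be done
None
```

The job is handed in: both tubes were seen lying in the bin, the lid was let down under the fingers over about 3 s and is shut, and the arm is clear with everything else still in place (no verdict was returned).

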